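# Stopper a sample vial with the ratchet clamp

## Task

Using the bench clamp and not your fingers on the vial, seat the stopper: squeeze the clamp's blue-ringed handle shut until you feel the stopper bottom firmly, fully home in the vial, then let go so that the ratchet holds the handle by itself for a moment. Then push the red pad gently down, sideways to the scissor plane, so that the ratchet lets go, and leave the clamp sprung fully open with the stopper still fully home. Squeeze by feel so as not to crack the glass vial, and leave everything else on the bench where it is.

Things in the scene. Friction and masses are not known exactly. Their poses are not given: they have to be found in the camera images.
- clamp: Ratchet clamp like a large haemostat, scissor plane level 70 mm up, fixed on a grey stand. Origin on the table under the pivot screw; z up. Both handles point along its -x, jaws along +x. The blue-ringed handle, on its +y side, turns about the pivot; squeezing moves the blue ring towards -y (to the red pad) and the rubber jaw tip towards +y. Nothing lies under or beside the rings.
- pivot (a point): Pivot of the scissors, 70 mm above the table; x, y, z parallel to the clamp's
- jaw: 12 mm ball, the black rubber tip of the moving jaw, 50 mm beyond the pivot; it pushes the stopper. Origin at the pivot. F on the blue ring presses the stopper with 2.8 times F, less what spring and teeth take. Above 45 N on the stopper the vial cracks: some 19 N at the ring.
- handle (a joint): Blue-ringed handle, rad: 0 sprung open, 0.30 stop. Push at the ring: opening spring 1.7 (open) to 3.3 N; teeth catch every 0.04 from 0.08 to 0.28, each climb adds up to 4 N, gone at the click; moving stopper 3 N. So 3 to 10 N while the stopper moves; once home it rises about 3 N per mm of ring travel: at 12 to 14 N it is home. Home lies at 0.15 to 0.25, as the vial's place varies.
- blue_ring_centre (a point): Centre of the blue ring (upright axis, 33 mm outer diameter, bar 7.6 mm thick), 70 mm above the table, 141 mm from the pivot; 42 mm of travel. Push it from its outer (+y) side with shut fingers, their ends 10 to 15 mm below its centre. Its axes turn with the handle; at handle angle 0.28 it is 140 mm to the clamp's -x and 20 mm to its +y of the pivot.
- red_pad_top (a point): Top centre of the red pad filling the other handle's ring (33 mm wide), 74 mm above the table, 140 mm from the pivot to the clamp's -x, 20 mm to its -y. This handle only flexes down: pressed 3 to 4 mm with 5 to 8 N the teeth part and the blue handle springs open; it stops at 7 mm (10 N) and springs back up. With handles shut the blue ring's edge is 24 mm or more from the pad's centre.
- catch (a joint): Flex of the red-padded handle in rad: 0 at rest, 0.05 pressed fully down; the teeth part at about 0.015 to 0.023
- cradle: Grey plastic cradle on the stand, holding the amber vial (23 mm diameter, 60 mm long, lying along the clamp's y, mouth to -y, against a springy rubber backing pad) with its white stopper. Origin 12 mm above the table, 50 mm from the pivot along the clamp's +x. The backing is set differently each time, so the vial lies up to 2.2 mm either way along y. Not to be touched by the robot.
- stopper (a joint): How far the stopper still stands out of the vial, in m: 5 to 7 mm at the start, 0 when fully home. It stays where it is pushed (8 N friction).
- vial_a: Stoppered amber spare vial standing upright by the clamp, 23 mm diameter, 62 mm tall; a bystander, origin at its underside
- vial_b: Another spare vial, the same; a bystander
- amber_bottle: Amber bottle, 60 mm diameter, 130 mm tall; a bystander
- black_can: Black can, 44 mm diameter, 100 mm tall; a bystander
- red_box: Red slide box, 90 x 60 x 30 mm; a bystander
- blue_box: Blue box, 80 x 110 x 35 mm; a bystander
- petri_dish: Clear dish, 90 mm diameter, 14 mm tall; a bystander
- eyeglasses: Black-framed spectacles, 125 x 120 x 38 mm; a bystander

How it is judged:
By the outcome, as a careful person would: the job done as asked, in the order asked, and still so for the second after the job is handed in, with the robot touching nothing.
It also fails if it takes over 69 s, if anything falls off the work surface, if the arm or the gripper's body presses on something with over 40 N, if the wrist force passes 120 N, or if a joint passes its speed limit or range.

## Robot

A 6-joint arm with a two-finger parallel gripper is mounted at the origin on the work surface. World frame = base frame: x ahead of the robot, y to its left, z up, the work surface at z = 0. Lengths are in m, angles in rad, forces in N, time in s.
With the tool pointing down it reaches from about 0.375 to 0.975 m from the base axis. Payload 3.8 kg.
Tool frame: the origin (TCP) lies on the centre line of the jaws, within the pads' length; the fingertips stand 8 mm ahead of it and the grasp point (between the pads) lies 11 mm behind it; z points along the fingers, y is the direction in which the jaws open and shut (so a half turn about z gives the same grasp; the last joint's range is limited). The gripper opens to 85 mm and grips with 20 to 120 N. Pads are 22 mm wide; open, the fingers measure 114 mm over their backs; the gripper's body (76 mm by 85 mm) begins 54 mm behind the grasp point. The pads swing forward as they close: fully open they stand 13 mm farther back than shut.
Start: joints at [1.123, 0.264, 1.604, -0, 1.274, -0.037], TCP at [0.27, 0.619, 0.205] pointing down, gripper open.
Joint ranges: [-2.63, 2.63], [-0.94, 2.18], [0.31, 2.57], [-1.31, 4.45], [0, 2.66], [-2.55, 2.55]. Speed limits (rad/s): [2.57, 2.57, 3.14, 3.14, 3.14, 3.14].

## Interface

Orientations are given as a rotation vector (axis times angle).
In Python, from workcell import * gives the robot as it stands.
- The arm moves only by the tool play_rows, never from a script. Its arguments are lists of equal length, an entry for each row: "slide": the shift along the tool's x, y, z in cm, a list of three; "delta_rot": the turn, a rotation vector about the tool's x, y, z in rad, a list of three. In form: {"slide": [[x, y, z], ...], "delta_rot": [[wx, wy, wz], ...]}. A call has 1 to 12 rows; each row is the pose to reach, as a shift and turn from the pose measured when the call began, along the tool's axes at that moment; what a row does not reach only later rows make up. A row lasts 1/12 s, in which the tool goes at most 41.7 mm and 7.16 degrees, less where a joint would pass 70% of its speed; a pose out of reach is approached as far as the arm can. A call with a gripper value outside its range is refused whole. "hand" is the opening, from 0 (shut) to 1 (fully open), set as the call begins (left out, the last holds). The fingers move at their own pace and stop on an object; "force" is the grip in N (left out, the last holds). Time passes only in rows, so rows that repeat a pose let the fingers close. It gives the time, the measured TCP pose, the force and the opening at its end, in the units of the state.
- read_state(): the state, without advancing time (a new reading comes with each control period).
- read_camera(name): name is "scene" or "top" or "wrist"; returns a dict with "image" (420x560x3 uint8, red, green, blue), "depth" (420x560 float32, m along the optical axis (not along the pixel's ray), 0 where there is no reading), "fovy" (degrees; the focal length in pixels is half the picture's height over the tangent of half this angle, whatever the lens; pixels are square), "cx", "cy" (the principal point, pixels), "world_from_camera" (4x4, takes a point from camera to world coordinates); the wrist camera has in their place "hand_eye" (4x4, takes a point from camera to tool coordinates, whose origin is the TCP and whose axes are the flange's). Camera axes: x right, y up, looking along -z (the intrinsics and any distortion apply to the point x, -y, -z); pixel columns grow to the right and rows downward; lengths in m; the calibration is good to about 2 mm. A picture is of the moment at which its call begins: read the wrist's pose just before it.
- finish_job(): hands the job in, once; it reports no verdict.
Trained networks look in a picture, given as the dict that the camera call returned (one of the last four; its "shot" number tells which), for a name from the list of things; names that differ only in an ending like _2 or _b are one class to them, and where a whole thing is asked for, a point or a joint stands for the part that bears it (a point fixed in the world has none). Each returns a list of dicts, best first, with "conf" (0 to 1); they miss things now and then, are a little off and sometimes report something else, mostly with a low value. They report only what shows in the picture. A call takes as long as a camera call.
- spot_in(target, picture): "bbox" ([centre column, centre row, width, height] in pixels, round what is visible of it).
- landmark_of(target, picture): "at" ([column, row] in pixels: a listed point, or the origin of a listed thing).
The state is a dict: "time": time; "q": joint angles; "joint_vel": joint speeds; "joint_torque": joint torques, N m; "tool_pos": TCP position; "tcp_rot": TCP orientation; "wrist_force": force on the tool from outside, world axes, zero at the start; "torque": the same for the moment, N m; "width": opening from 0.0 (shut) to 1.0 (fully open).
Only numpy, scipy, OpenCV 4.12 (cv2) and the standard library are available. Lean on these libraries where they do the work, as an engineer would, in place of code of your own. Each camera call takes 0.05 s, during which the arm holds its last target.

## Working session

There is one attempt and no reset: what is moved stays moved. The work goes in short steps, Python scripts to look and compute and a tool call to move; the robot and the scene stay as the last step left them, time stands still between calls to the robot, and variables do not carry over. Pictures are saved under pics/ and viewed, and the job is handed in when it is done.

Besides the shell and the picture viewer there is one more tool, called as name(argument=value, ...) on one line, values as JSON. play_rows: Moves the arm, as the interface text tells. Its arguments: {"type":"object","properties":{"slide":{"type":"array"},"delta_rot":{"type":"array"},"hand":{"type":"number"},"force":{"type":"number"}},"required":["slide","delta_rot"]}

```bash
ls; mkdir -p pics; cat > h.py <<'E'
from workcell import *
import numpy as np, cv2
from scipy.spatial.transform import Rotation as R
def save(p,n): cv2.imwrite('pics/'+n,cv2.cvtColor(p['image'],cv2.COLOR_RGB2BGR))
def W(p,st=None):
    if 'world_from_camera' in p: return np.array(p['world_from_camera'])
    T=np.eye(4);T[:3,:3]=R.from_rotvec(st['tcp_rot']).as_matrix();T[:3,3]=st['tool_pos'];return T@np.array(p['hand_eye'])
def ray(p,uv,st=None):
    f=210/np.tan(np.radians(p['fovy'])/2);T=W(p,st)
    d=T[:3,:3]@np.array([(uv[0]-p['cx'])/f,-(uv[1]-p['cy'])/f,-1]);return T[:3,3],d
def atz(p,uv,z,st=None):
    o,d=ray(p,uv,st);return o+d*(z-o[2])/d[2]
def atd(p,uv,st=None):
    o,d=ray(p,uv,st);u,v=int(round(uv[0])),int(round(uv[1]));return o+d*p['depth'][v,u]
E
python3 - <<'E'
from h import *
s=read_state();print({k:np.round(v,3) for k,v in s.items()})
for n in ['scene','top','wrist']:
    p=read_camera(n);save(p,n+'1.png');print(n,p.keys(),p['fovy'],p['cx'],p['cy'],p.get('distortion'))
    for t in ['clamp','pivot','blue_ring_centre','red_pad_top','jaw','cradle','vial_a','amber_bottle','black_can']:
        try:
            l=landmark_of(t,p)[:2]
            for a in l: print(t,np.round(a['at'],1),round(a['conf'],2),np.round(atd(p,a['at'],s),3), np.round(atz(p,a['at'],.07,s),3))
        except Exception as e: print(t,e)
E
```

```text
pics
{'time': np.float64(0.0), 'q': array([ 1.123,  0.265,  1.605,  0.   ,  1.274, -0.037]), 'joint_vel': array([ 0.   ,  0.   , -0.001,  0.   , -0.001, -0.001]), 'joint_torque': array([ 1.0000e-03, -5.1509e+01, -3.6733e+01,  0.0000e+00,  1.3000e-02,
       -0.0000e+00]), 'tool_pos': array([0.269, 0.618, 0.204]), 'tcp_rot': array([-6.410e-01, -3.075e+00,  3.000e-03]), 'wrist_force': array([-0.714, -0.58 , -0.474]), 'torque': array([-0.008,  0.063, -0.009]), 'width': np.float64(1.004)}
scene dict_keys(['image', 'depth', 'fovy', 'cx', 'cy', 'world_from_camera', 'shot']) 54.99674550123422 274.55812018543924 201.8783562198077 None
clamp [300.9 239.6] 0.9 [0.619 0.027 0.015] [0.666 0.012 0.07 ]
pivot [300.2 221. ] 0.72 [0.614 0.024 0.075] [0.609 0.025 0.07 ]
blue_ring_centre [292.  185.5] 0.56 [0.489 0.035 0.078] [0.48  0.038 0.07 ]
red_pad_top [264.  187.7] 0.42 [ 0.478 -0.035  0.074] [ 0.473 -0.035  0.07 ]
jaw [394.8 169.3] 0.48 [0.416 0.364 0.022] [0.472 0.328 0.07 ]
cradle [310.2 244.9] 0.94 [0.635 0.046 0.01 ] [0.686 0.028 0.07 ]
cradle [396.9 168. ] 0.73 [0.42  0.368 0.029] [0.467 0
[... 828 characters left out ...]
6 171.9] 0.19 [0.649 0.041 0.014] [0.633 0.039 0.07 ]
red_pad_top [291.4 225.6] 0.45 [ 0.477 -0.044  0.069] [ 0.477 -0.044  0.07 ]
cradle [266.3 167.8] 0.64 [0.662 0.033 0.012] [0.646 0.031 0.07 ]
vial_a [227.3 187.8] 0.63 [ 0.601  0.151 -0.004] [0.584 0.142 0.07 ]
vial_a [293.1 168.4] 0.52 [ 0.657 -0.048  0.028] [ 0.645 -0.047  0.07 ]
amber_bottle [416.7 197.2] 0.82 [ 0.568 -0.406  0.061] [ 0.566 -0.403  0.07 ]
black_can [382.3 161.9] 0.9 [ 0.677 -0.312  0.045] [ 0.67  -0.306  0.07 ]
black_can [421.9 246.1] 0.55 [ 0.432 -0.429  0.016] [ 0.426 -0.412  0.07 ]
wrist dict_keys(['image', 'depth', 'fovy', 'cx', 'cy', 'hand_eye', 'shot']) 60.46432545063663 282.24648457371103 204.5928751406441 None
```

```bash
python3 - <<'E'
import cv2
a=cv2.imread('pics/top1.png')[110:290,190:450];cv2.imwrite('pics/top1z.png',cv2.resize(a,None,fx=3,fy=3,interpolation=cv2.INTER_CUBIC))
E
```

```text
(no output)
```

View pics/scene1.png

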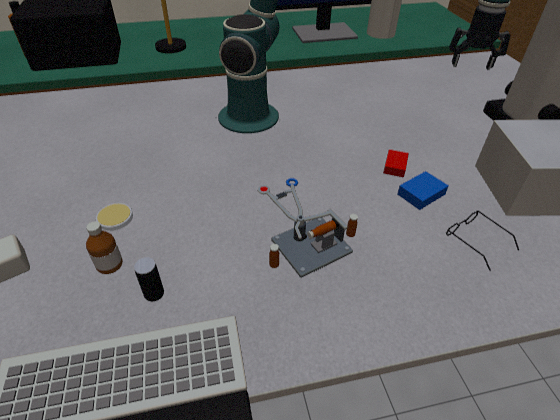

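View pics/top1z.png

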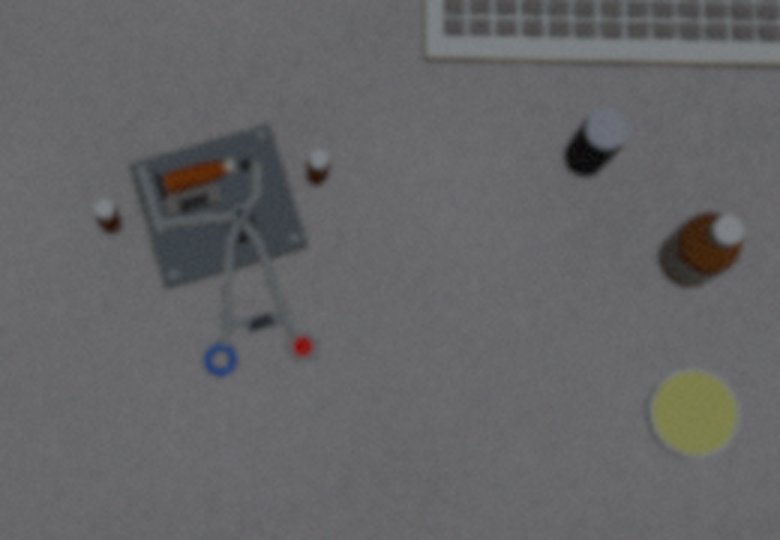

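```bash
cat >> h.py <<'E'
def blobs(p):
    hsv=cv2.cvtColor(p['image'],cv2.COLOR_RGB2HSV)
    o={}
    for n,m in dict(red=cv2.inRange(hsv,(0,170,80),(6,255,255))|cv2.inRange(hsv,(174,170,80),(180,255,255)),blue=cv2.inRange(hsv,(105,120,50),(125,255,255))).items():
        k,l,s,c=cv2.connectedComponentsWithStats(m)
        o[n]=[(s[i],c[i]) for i in range(1,k) if s[i][4]>15]
    return o
def goto(pos,rotm=None,s=None):
    s=s or read_state();M=R.from_rotvec(s['tcp_rot']).as_matrix()
    sl=M.T@(np.array(pos)-s['tool_pos'])*100
    dr=R.from_matrix(M.T@rotm).as_rotvec() if rotm is not None else None
    return np.round(sl,3),dr
E
python3 - <<'E'
from h import *
s=read_state();M=R.from_rotvec(s['tcp_rot']).as_matrix();print(M.round(3))
for n in ['scene','top']:
    p=read_camera(n)
    for k,v in blobs(p).items():
        for st,c in v: print(n,k,st,c.round(1),atz(p,c,.074 if k=='red' else .07).round(4))
print(p['world_from_camera'].round(3) if 0 else '')
p=read_camera('wrist');print(np.round(p['hand_eye'],3))
E
```

```text
[[-0.917  0.399  0.   ]
 [ 0.399  0.917  0.   ]
 [-0.     0.    -1.   ]]
scene red [385 150  23  21 361] [396.5 159.9] [0.4377 0.3477 0.074 ]
scene red [261 187   6   4  22] [263.3 188.5] [ 0.4804 -0.0378  0.074 ]
scene blue [ 398  171   50   39 1136] [422.1 189.6] [0.565  0.3602 0.07  ]
scene blue [286 178  12   8  52] [291.5 181.4] [0.4632 0.0408 0.07  ]
top red [289 223   4   5  16] [290.5 225. ] [ 0.4783 -0.0413  0.074 ]
top red [128 242  33  35 604] [144.1 259.2] [0.3742 0.3657 0.074 ]
top blue [540 132  20  16  72] [549.9 139.5] [ 0.7477 -0.8021  0.07  ]
top blue [ 120  196   44   37 1044] [141.3 213.9] [0.5028 0.3843 0.07  ]
top blue [259 225   9  10  39] [262.8 229.7] [0.4639 0.0368 0.07  ]

[[ 0.     0.963  0.269  0.069]
 [ 1.    -0.    -0.    -0.   ]
 [-0.     0.269 -0.963 -0.168]
 [ 0.     0.     0.     1.   ]]
```

View pics/wrist1.png

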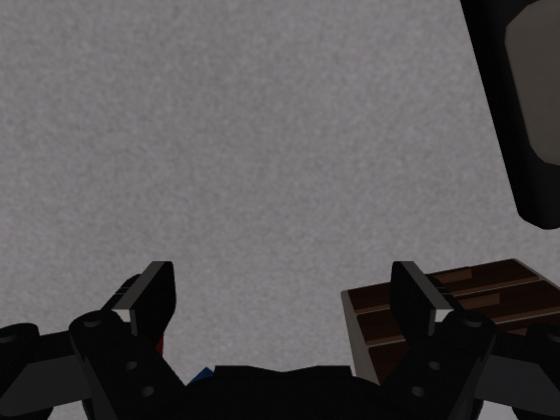

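```bash
cat >> h.py <<'E'
psi=np.radians(18.7)
def Rd(ang): # tool x at world angle, pointing down
    x=np.array([np.cos(ang),np.sin(ang),0]);z=np.array([0,0,-1.]);return np.c_[x,np.cross(z,x),z]
def c2w(x,y,piv=(0.604,0.024)):
    return np.array([piv[0]+x*np.cos(psi)-y*np.sin(psi),piv[1]+x*np.sin(psi)+y*np.cos(psi)])
E
python3 - <<'E'
from h import *
a=np.radians(95.7);b=np.array([.4635,.039])
t=b+.07*np.array([np.cos(a),np.sin(a)])
print(t,goto([*t,.2],Rd(a)))
E
```

```text
[0.45654762 0.10865389] (array([-37.517, -39.306,   0.538]), array([-8.15531173e-06,  1.29214684e-05,  1.06049640e+00]))
```

play_rows(slide=[[-37.5,-39.3,0.5],[-37.5,-39.3,0.5],[-37.5,-39.3,0.5],[-37.5,-39.3,0.5],[-37.5,-39.3,0.5],[-37.5,-39.3,0.5],[-37.5,-39.3,0.5],[-37.5,-39.3,0.5],[-37.5,-39.3,0.5],[-37.5,-39.3,0.5],[-37.5,-39.3,0.5],[-37.5,-39.3,0.5]], delta_rot=[[0,0,1.06],[0,0,1.06],[0,0,1.06],[0,0,1.06],[0,0,1.06],[0,0,1.06],[0,0,1.06],[0,0,1.06],[0,0,1.06],[0,0,1.06],[0,0,1.06],[0,0,1.06]], hand=0)

```text
time: 2.65
tool_pos: [0.4419, 0.1475, 0.2013]
tcp_rot: [2.107, 2.329, 0.002]
wrist_force: [1.7, 0.8, 0.3]
width: 0.0
```

```bash
python3 - <<'E'
from h import *
a=np.radians(95.7);b=np.array([.4635,.039])
t=b+.07*np.array([np.cos(a),np.sin(a)])
s=read_state();print(s['time'],s['tool_pos'],s['width'],goto([*t,.2],Rd(a)))
E
```

```text
2.65 [0.44189471 0.14750222 0.20125067] 0.0003931261644805014 (array([-4.012,  1.069,  0.125]), array([ 0.00129519, -0.00023946,  0.00081367]))
```

play_rows(slide=[[-4,1.1,0.1],[-4,1.1,0.1],[-4,1.1,0.1],[-4,1.1,0.1]], delta_rot=[[0,0,0],[0,0,0],[0,0,0],[0,0,0]])

```text
time: 2.98
tool_pos: [0.4568, 0.1088, 0.2003]
tcp_rot: [2.109, 2.328, 0.002]
wrist_force: [-0.1, 0.7, 0.3]
width: -0.001
```

```bash
python3 - <<'E'
from h import *
s=read_state();print(s['time'],s['tool_pos'],s['wrist_force'])
p=read_camera('wrist');save(p,'wrist2.png')
for k,v in blobs(p).items():
    for st,c in v: print(k,st,c.round(1),atz(p,c,.074 if k=='red' else .07,s).round(4),atd(p,c,s).round(4))
for t in ['pivot','blue_ring_centre','red_pad_top']:
    for a in landmark_of(t,p)[:2]: print(t,np.round(a['at'],1),round(a['conf'],2), atz(p,a['at'],.07+.004*(t[0]=='r'),s).round(4))
E
```

```text
2.9833 [0.45676429 0.1088032  0.20030147] [-0.05923084  0.69817765  0.28684018]
pivot [436.4 288.8] 0.85 [0.607  0.0277 0.07  ]
red_pad_top [291.7 341.3] 0.63 [ 0.4799 -0.0381  0.074 ]
```

View pics/wrist2.png

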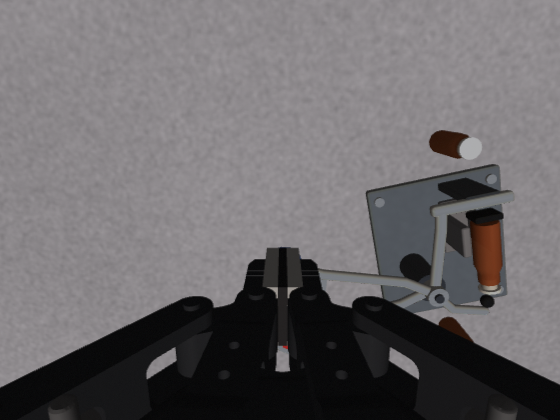

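play_rows(slide=[[-4,-1,0],[-8,-2,0],[-12,-3,0],[-15,-3,0],[-15,-3,0],[-15,-3,0]], delta_rot=[[0,0,0],[0,0,0],[0,0,0],[0,0,0],[0,0,0],[0,0,0]])

```text
time: 3.68
tool_pos: [0.442, -0.0421, 0.2002]
tcp_rot: [2.106, 2.331, 0.003]
wrist_force: [1.0, -0.1, 0.8]
width: 0.0
```

```bash
python3 - <<'E'
from h import *
s=read_state();print(s['time'],s['tool_pos'],s['wrist_force'])
p=read_camera('wrist');save(p,'wrist3.png')
for k,v in blobs(p).items():
    for st,c in v: print(k,st,c.round(1),atz(p,c,.074 if k=='red' else .073,s).round(4),atd(p,c,s).round(4))
for t in ['pivot','blue_ring_centre','red_pad_top']:
    for a in landmark_of(t,p)[:2]: print(t,np.round(a['at'],1),round(a['conf'],2), atz(p,a['at'],.07+.004*(t[0]=='r'),s).round(4))
E
```

```text
3.6833 [ 0.44202347 -0.04213332  0.20021205] [ 1.00967852 -0.14527676  0.7515748 ]
red [316 177  22  22 371] [326.3 188. ] [ 0.4783 -0.0379  0.074 ] [ 0.4784 -0.0381  0.0731]
blue [302  70  40  41 880] [321.2  89.6] [0.4639 0.0397 0.073 ] [ 4.713e-01  4.330e-02 -3.000e-04]
pivot [491.8 126. ] 0.56 [0.6057 0.026  0.07  ]
pivot [508.9 109.9] 0.36 [0.6161 0.0398 0.07  ]
blue_ring_centre [320.7  89.6] 0.67 [0.4638 0.0398 0.07  ]
red_pad_top [325.3 187.3] 0.57 [ 0.4774 -0.0374  0.074 ]
```

View pics/wrist3.png

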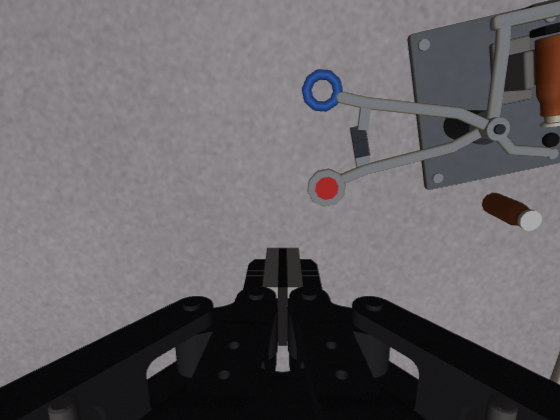

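```bash
python3 - <<'E'
from h import *
a=np.radians(95.7)
print(goto([.46,.0795,.2],Rd(a)),goto([.46,.0795,.0655],Rd(a)))
E
```

```text
(array([11.749,  3.053,  0.017]), array([ 0.0009898 , -0.00094633,  0.00575114])) (array([11.736,  3.04 , 13.467]), array([ 0.0009898 , -0.00094633,  0.00575114]))
```

play_rows(slide=[[4,1,0],[8,2,0],[11.7,3,0],[11.7,3,2],[11.7,3,5],[11.7,3,8],[11.7,3,10.5],[11.7,3,12.5],[11.7,3,13.3],[11.7,3,13.45],[11.7,3,13.45]], delta_rot=[[0,0,0],[0,0,0],[0,0,0],[0,0,0],[0,0,0],[0,0,0],[0,0,0],[0,0,0],[0,0,0],[0,0,0],[0,0,0]])

```text
time: 4.8
tool_pos: [0.4595, 0.0799, 0.0657]
tcp_rot: [-2.1, -2.336, -0.002]
wrist_force: [0.4, 0.1, 0.2]
width: 0.003
```

```bash
python3 - <<'E'
from h import *
s=read_state();print(s['time'],s['tool_pos'],s['wrist_force'])
p=read_camera('wrist');save(p,'wrist4.png')
E
```

```text
4.8 [0.45953294 0.07987169 0.06570822] [0.38399142 0.08912021 0.24985783]
```

View pics/wrist4.png

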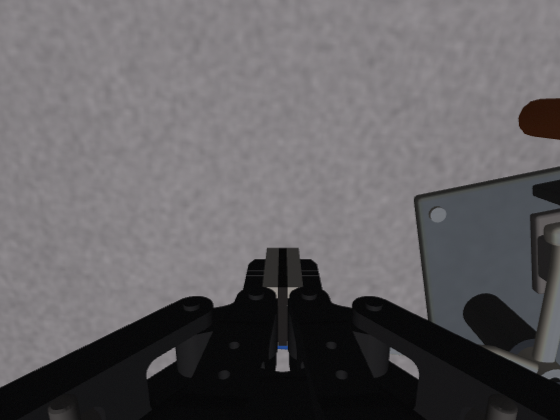

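play_rows(slide=[[-0.5,0,0],[-0.9,0,0],[-1.1,0,0],[-1.2,0,0],[-1.3,0,0],[-1.4,0,0],[-1.5,0,0],[-1.5,0,0]], delta_rot=[[0,0,0],[0,0,0],[0,0,0],[0,0,0],[0,0,0],[0,0,0],[0,0,0],[0,0,0]])

```text
time: 5.52
tool_pos: [0.462, 0.0647, 0.0666]
tcp_rot: [2.1, 2.335, 0.004]
wrist_force: [0.1, 0.5, -0.3]
width: 0.003
```

play_rows(slide=[[-0.1,0,0],[-0.2,0,0],[-0.3,0,0],[-0.4,0,0.1],[-0.4,0,0.1]], delta_rot=[[0,0,0],[0,0,0],[0,0,0],[0,0,0],[0,0,0]])

```text
time: 5.93
tool_pos: [0.4624, 0.0606, 0.0654]
tcp_rot: [2.1, 2.335, 0.003]
wrist_force: [-0.4, -0.2, -0.1]
width: 0.003
```

```bash
python3 - <<'E'
from h import *
s=read_state()
p=read_camera('top');save(p,'t5.png')
a=p['image'][190:260,225:325];cv2.imwrite('pics/t5z.png',cv2.cvtColor(cv2.resize(a,None,fx=7,fy=7,interpolation=cv2.INTER_CUBIC),cv2.COLOR_RGB2BGR))
for st,c in blobs(p)['blue']: print(st,c,atz(p,c,.073))
p=read_camera('scene');a=p['image'][120:260,200:360];cv2.imwrite('pics/s5z.png',cv2.cvtColor(cv2.resize(a,None,fx=4,fy=4,interpolation=cv2.INTER_CUBIC),cv2.COLOR_RGB2BGR))
p=read_camera('wrist');save(p,'w5.png')
print(read_state()['wrist_force'],read_state()['joint_torque'])
E
```

```text
[540 132  20  17  69] [549.72463768 139.72463768] [ 0.74608729 -0.79963474  0.073     ]
[ 120  196   44   37 1042] [141.23416507 213.91746641] [0.50231731 0.38355524 0.073     ]
[262 227   7   8  23] [265.30434783 231.47826087] [0.45861447 0.0296331  0.073     ]
[-0.19526244  0.75164813 -0.21345839] [-2.76752142e-02 -3.16346097e+01 -3.15173542e+01  2.29081517e-03
 -9.89787863e-03 -8.11668961e-04]
```

View pics/s5z.png

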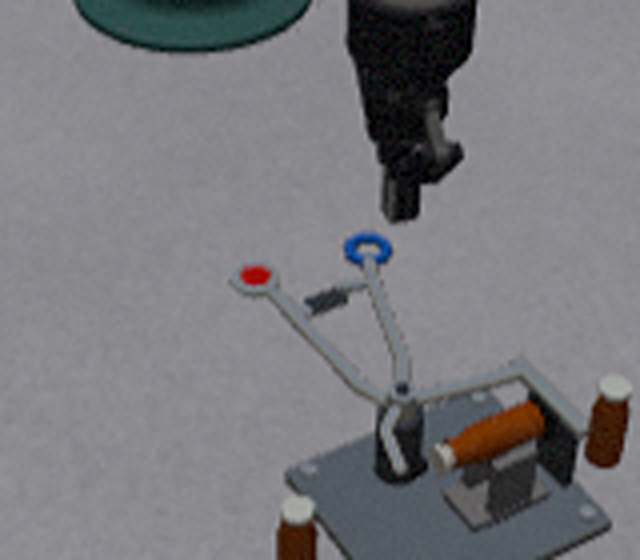

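View pics/w5.png

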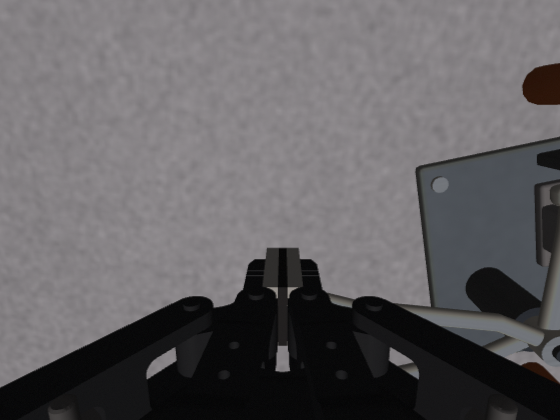

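```bash
cat >> h.py <<'E'
def proj(p,X,st=None):
    T=np.linalg.inv(W(p,st));c=T[:3,:3]@np.array(X)+T[:3,3];f=210/np.tan(np.radians(p['fovy'])/2)
    return np.array([p['cx']+f*c[0]/-c[2],p['cy']-f*c[1]/-c[2]])
E
python3 - <<'E'
from h import *
s=read_state()
p=read_camera('scene')
z=lambda X:((proj(p,X)-[200,120])*4).round(0)
for X in [(.4624,.0606,.057),(.4639,.0397,.07),(.4624,.0496,.057),(.4624,.0716,.057),(.478,-.038,.074)]: print(X,z(X))
for st,c in blobs(p)['blue']: print(st,c,(c-[200,120])*4)
for u in range(294,306,2): print(u,[tuple(atd(p,(u,v)).round(3)) for v in (166,169,172,174)])
p=read_camera('wrist')
# fingertip in wrist
for x in(-.011,0,.011): print(x,[proj(p,np.array(s['tool_pos'])+R.from_rotvec(s['tcp_rot']).as_matrix()@np.array([x,y,.008]),s).round(0) for y in (-.0145,0,.0145)])
E
```

```text
(0.4624, 0.0606, 0.057) [394. 256.]
(0.4639, 0.0397, 0.07) [365. 246.]
(0.4624, 0.0496, 0.057) [378. 258.]
(0.4624, 0.0716, 0.057) [410. 254.]
(0.478, -0.038, 0.074) [252. 272.]
[ 398  171   50   39 1136] [422.1778169  189.67077465] [888.71126761 278.68309859]
[286 178  12   8  52] [291.5        181.40384615] [366.         245.61538462]
294 [(np.float64(0.313), np.float64(0.089), np.float64(0.001)), (np.float64(0.327), np.float64(0.085), np.float64(0.001)), (np.float64(0.344), np.float64(0.081), np.float64(0.003)), (np.float64(0.353), np.float64(0.078), np.float64(0.002))]
296 [(np.float64(1.249), np.float64(-0.18), np.float64(0.743)), (np.float64(0.467), np.float64(0.05), np.float64(0.112)), (np.float64(0.464), np.float64(0.051), np.float64(0.1)), (np.float64(0.35), np.float64(0.085), np.float64(-0.001))]
298 [(np.float64(0.469), np.float64(0.054), np.float64(0.123)), (np.float64(0.471), np.float64(0.054), np.float64(0.114)), (np.float64(0.466), np.float64(0.056), np.float64(0.101)), (np.float64(0.469), np.float64(0.056), np.float64(0.097))]
300 [(np.float64(0.491), np.float64(0.053
[... 187 characters left out ...]
t64(0.101))]
302 [(np.float64(0.494), np.float64(0.057), np.float64(0.141)), (np.float64(0.475), np.float64(0.064), np.float64(0.116)), (np.float64(0.474), np.float64(0.065), np.float64(0.105)), (np.float64(0.467), np.float64(0.067), np.float64(0.093))]
304 [(np.float64(0.476), np.float64(0.068), np.float64(0.126)), (np.float64(0.473), np.float64(0.07), np.float64(0.114)), (np.float64(0.476), np.float64(0.069), np.float64(0.107)), (np.float64(0.357), np.float64(0.108), np.float64(0.001))]
-0.011 [array([256., 259.]), array([284., 259.]), array([311., 259.])]
0 [array([256., 240.]), array([284., 240.]), array([311., 240.])]
0.011 [array([255., 220.]), array([284., 220.]), array([312., 220.])]
```

```bash
python3 - <<'E'
from h import *
s=read_state()
p=read_camera('wrist')
H=np.array(p['hand_eye']);f=210/np.tan(np.radians(p['fovy'])/2)
def tool(u,v):
    d=p['depth'][v,u];return (H[:3,:3]@np.array([(u-p['cx'])/f*d,-(v-p['cy'])/f*d,-d])+H[:3,3]).round(4)
for v in range(246,300,4): print(v,[tuple(tool(u,v)) for u in (252,272,294)])
print(atd(p,(200,100),s),atd(p,(150,250),s),s['tool_pos'],s['q'])
p=read_camera('top');a=p['image'][190:260,225:325];save(p,'t6.png');cv2.imwrite('pics/t6z.png',cv2.cvtColor(cv2.resize(a,None,fx=7,fy=7,interpolation=cv2.INTER_CUBIC),cv2.COLOR_RGB2BGR))
print(((proj(p,(.4624,.0606,.057))-[225,190])*7))
E
```

```text
246 [(np.float64(-0.0273), np.float64(-0.0217), np.float64(0.0662)), (np.float64(-0.0269), np.float64(-0.0078), np.float64(0.0652)), (np.float64(-0.0269), np.float64(0.0075), np.float64(0.0654))]
250 [(np.float64(-0.03), np.float64(-0.0217), np.float64(0.0655)), (np.float64(0.0115), np.float64(-0.0049), np.float64(-0.0335)), (np.float64(0.0112), np.float64(0.004), np.float64(-0.0328))]
254 [(np.float64(-0.0332), np.float64(-0.0219), np.float64(0.0659)), (np.float64(0.0114), np.float64(-0.0048), np.float64(-0.0373)), (np.float64(0.0112), np.float64(0.0039), np.float64(-0.0367))]
258 [(np.float64(-0.036), np.float64(-0.0219), np.float64(0.0655)), (np.float64(0.0107), np.float64(-0.0047), np.float64(-0.0395)), (np.float64(0.0112), np.float64(0.0038), np.float64(-0.0405))]
262 [(np.float64(0.0072), np.float64(-0.0128), np.float64(-0.0356)), (np.float64(0.0115), np.float64(-0.0046), np.float64(-0.0449)), (np.float64(0.0109), np.float64(0.0037), np.float64(-0.0436))]
266 [(np.float64(0.0681), np.float64(-0.0009), np.float64(-0.1684)), (np.float64(0.0114), np.float64(-0.0045), np.float64(-0
[... 1178 characters left out ...]
p.float64(0.0124), np.float64(0.0029), np.float64(-0.0675))]
294 [(np.float64(0.0139), np.float64(-0.0097), np.float64(-0.0725)), (np.float64(0.0119), np.float64(-0.0039), np.float64(-0.0691)), (np.float64(0.0124), np.float64(0.0028), np.float64(-0.07))]
298 [(np.float64(0.0125), np.float64(-0.0098), np.float64(-0.0724)), (np.float64(0.0122), np.float64(-0.0038), np.float64(-0.0719)), (np.float64(0.0123), np.float64(0.0028), np.float64(-0.0721))]
[ 4.03484268e-01  1.25497982e-01 -9.59227586e-05] [ 0.37296142  0.02061193 -0.00132834] [0.46247574 0.06070126 0.0656035 ] [ 7.62230139e-02  1.91601721e-03  2.17692107e+00  1.33217039e-03
  9.60468176e-01 -3.04865087e-02]
[207.70557249 285.03337414]
```

View pics/t6z.png

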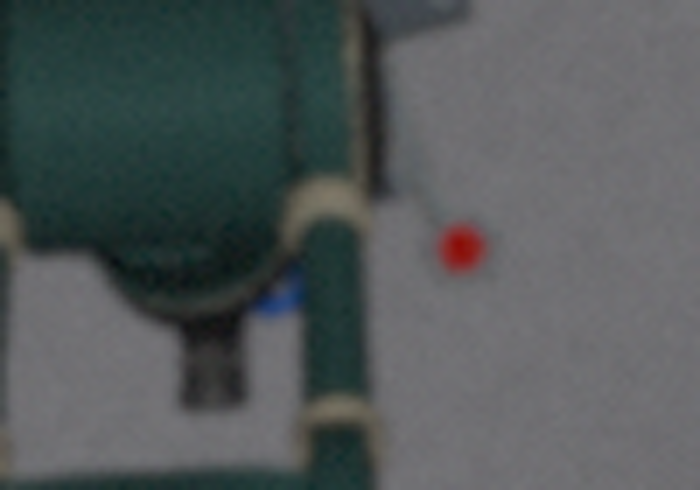

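play_rows(slide=[[1,0,0],[1.8,0,0],[2,0,0],[2,0,1],[2,0,2],[2,0,2.8],[2,0,3],[2,0,3]], delta_rot=[[0,0,0],[0,0,0],[0,0,0],[0,0,0],[0,0,0],[0,0,0],[0,0,0],[0,0,0]])

```text
time: 6.95
tool_pos: [0.4589, 0.0803, 0.0339]
tcp_rot: [-2.1, -2.335, 0.0]
wrist_force: [-0.7, 0.2, 0.0]
width: 0.003
```

```bash
python3 - <<'E'
from h import *
s=read_state();print(s['tool_pos'],s['wrist_force'],s['time'])
p=read_camera('scene');a=p['image'][120:260,200:360];cv2.imwrite('pics/s7z.png',cv2.cvtColor(cv2.resize(a,None,fx=4,fy=4,interpolation=cv2.INTER_CUBIC),cv2.COLOR_RGB2BGR))
t=np.array(s['tool_pos'])
for dz in (-.008,.01,.02,.03,.04): print(dz,((proj(p,t+[0,0,dz])-[200,120])*4).round())
E
```

```text
[0.45887615 0.08031485 0.03391875] [-0.72881003  0.21900488  0.04660819] 6.95
-0.008 [419. 284.]
0.01 [420. 264.]
0.02 [421. 252.]
0.03 [422. 241.]
0.04 [423. 229.]
```

View pics/s7z.png

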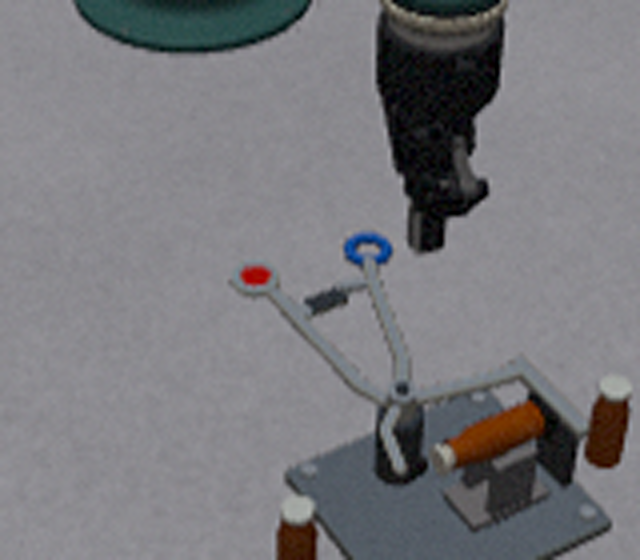

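play_rows(slide=[[0,0,0.3],[0,0,0.6],[-0.5,0,0.65],[-0.9,0,0.65],[-1.1,0,0.65],[-1.2,0,0.65],[-1.3,0,0.65],[-1.4,0,0.65],[-1.4,0,0.65]], delta_rot=[[0,0,0],[0,0,0],[0,0,0],[0,0,0],[0,0,0],[0,0,0],[0,0,0],[0,0,0],[0,0,0]])

```text
time: 7.75
tool_pos: [0.4612, 0.0663, 0.0283]
tcp_rot: [-2.101, -2.335, -0.002]
wrist_force: [0.3, 0.7, -0.2]
width: -0.0
```

play_rows(slide=[[-0.1,0,0],[-0.2,0,0],[-0.3,0,0],[-0.4,0,0.05],[-0.4,0,0.05]], delta_rot=[[0,0,0],[0,0,0],[0,0,0],[0,0,0],[0,0,0]])

```text
time: 8.17
tool_pos: [0.4614, 0.0624, 0.0276]
tcp_rot: [-2.101, -2.335, -0.001]
wrist_force: [-1.4, 1.7, 0.1]
width: 0.002
```

```bash
python3 - <<'E'
from h import *
s=read_state();print(s['tool_pos'],s['wrist_force'],s['torque'],s['time'])
p=read_camera('scene');a=p['image'][120:260,200:360];cv2.imwrite('pics/s8z.png',cv2.cvtColor(cv2.resize(a,None,fx=4,fy=4,interpolation=cv2.INTER_CUBIC),cv2.COLOR_RGB2BGR))
E
```

```text
[0.46139597 0.06237875 0.0276422 ] [-1.43192409  1.6573755   0.10955497] [ 0.3576395   0.23933917 -0.06075385] 8.1667
```

View pics/s8z.png

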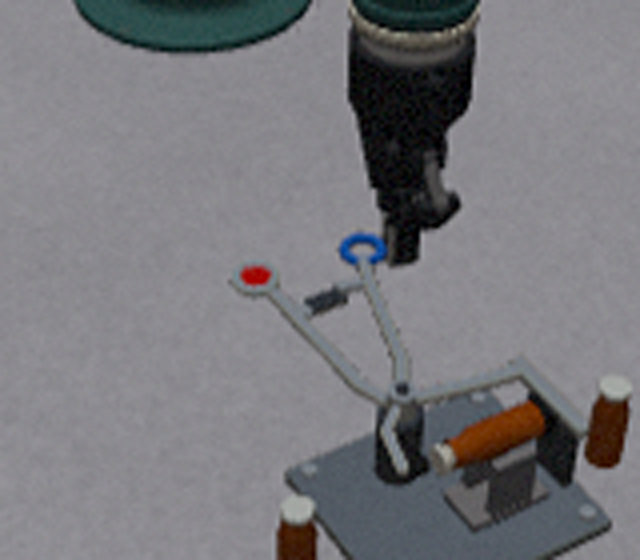

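play_rows(slide=[[-0.15,0,0],[-0.3,0,0],[-0.45,0,0],[-0.6,0,0],[-0.75,0,0],[-0.9,0,0],[-1.0,0,0],[-1.0,0,0]], delta_rot=[[0,0,0],[0,0,0],[0,0,0],[0,0,0],[0,0,0],[0,0,0],[0,0,0],[0,0,0]])

```text
time: 8.88
tool_pos: [0.4613, 0.0527, 0.0272]
tcp_rot: [-2.1, -2.333, 0.0]
wrist_force: [-3.2, 4.5, 1.3]
width: -0.001
```

play_rows(slide=[[-0.1,-0.03,0],[-0.2,-0.04,0],[-0.3,-0.05,0],[-0.4,-0.06,0],[-0.4,-0.06,0]], delta_rot=[[0,0,0],[0,0,0],[0,0,0],[0,0,0],[0,0,0]])

```text
time: 9.3
tool_pos: [0.461, 0.0487, 0.0272]
tcp_rot: [-2.1, -2.332, -0.0]
wrist_force: [-1.7, 2.9, 0.5]
width: 0.004
```

play_rows(slide=[[-0.07,-0.01,0],[-0.14,-0.02,0],[-0.2,-0.02,0],[-0.2,-0.02,0]], delta_rot=[[0,0,0],[0,0,0],[0,0,0],[0,0,0]])

```text
time: 9.63
tool_pos: [0.4608, 0.0471, 0.0272]
tcp_rot: [-2.1, -2.331, -0.001]
wrist_force: [-2.8, 5.1, 0.7]
width: 0.0
```

play_rows(slide=[[-0.07,0,0],[-0.14,0,0],[-0.2,0,0],[-0.2,0,0]], delta_rot=[[0,0,0],[0,0,0],[0,0,0],[0,0,0]])

```text
time: 9.97
tool_pos: [0.4607, 0.046, 0.0272]
tcp_rot: [-2.1, -2.329, -0.002]
wrist_force: [-2.0, 7.9, 1.4]
width: -0.002
```

play_rows(slide=[[-0.07,0,0],[-0.14,0,0],[-0.14,0,0]], delta_rot=[[0,0,0],[0,0,0],[0,0,0]])

```text
time: 10.22
tool_pos: [0.4607, 0.0456, 0.0272]
tcp_rot: [-2.1, -2.327, -0.004]
wrist_force: [-3.3, 7.9, 2.3]
width: -0.003
```

play_rows(slide=[[-0.1,0,0],[-0.2,0,0],[-0.25,0,0],[-0.25,0,0]], delta_rot=[[0,0,0],[0,0,0],[0,0,0],[0,0,0]])

```text
time: 10.55
tool_pos: [0.4606, 0.0443, 0.0273]
tcp_rot: [-2.099, -2.324, -0.006]
wrist_force: [-3.1, 9.5, 2.7]
width: 0.003
```

play_rows(slide=[[-0.1,0,0],[-0.2,0,0],[-0.25,0,0]], delta_rot=[[0,0,0],[0,0,0],[0,0,0]])

```text
time: 10.8
tool_pos: [0.4605, 0.0427, 0.0272]
tcp_rot: [-2.099, -2.323, -0.007]
wrist_force: [-2.2, 7.5, 2.6]
width: -0.003
```

```bash
python3 - <<'E'
from h import *
s=read_state();print(s['tool_pos'],s['wrist_force'],s['torque'],s['time'])
p=read_camera('scene');a=p['image'][140:260,220:340];cv2.imwrite('pics/s9z.png',cv2.cvtColor(cv2.resize(a,None,fx=5,fy=5,interpolation=cv2.INTER_CUBIC),cv2.COLOR_RGB2BGR))
for st,c in blobs(p)['blue']: print(st,c,atz(p,c,.07))
print(read_state()['wrist_force'])
E
```

```text
[0.46045354 0.04265374 0.0271999 ] [-2.18319274  7.48893086  2.5647748 ] [1.19526173 0.45942545 0.00733946] 10.8
[ 398  172   50   38 1137] [422.15655233 189.67458223] [0.565159   0.36020425 0.07      ]
[277 179  12   9  55] [282.83636364 182.58181818] [0.46317541 0.01752565 0.07      ]
[-2.35238857  7.55181654  1.66507239]
```

View pics/s9z.png

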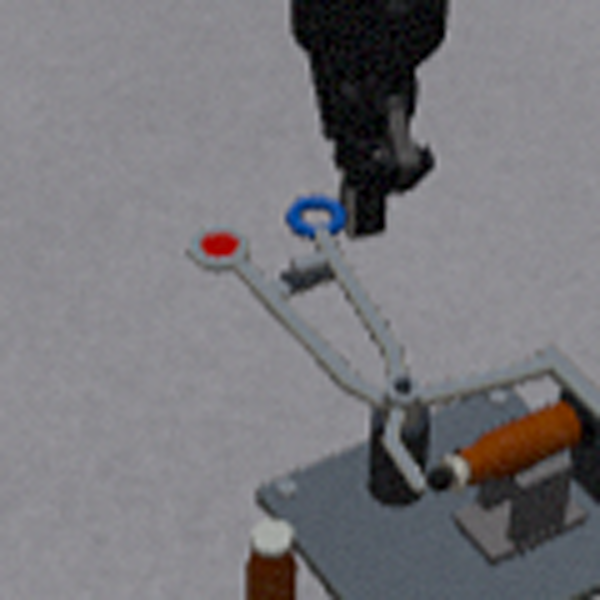

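play_rows(slide=[[-0.1,0,0],[-0.2,0,0],[-0.25,0,0]], delta_rot=[[0,0,0],[0,0,0],[0,0,0]])

```text
time: 11.1
tool_pos: [0.4603, 0.0412, 0.0272]
tcp_rot: [-2.099, -2.32, -0.009]
wrist_force: [-2.1, 8.8, 2.4]
width: -0.002
```

play_rows(slide=[[-0.1,0,0],[-0.2,0,0],[-0.25,0,0]], delta_rot=[[0,0,0],[0,0,0],[0,0,0]])

```text
time: 11.35
tool_pos: [0.4603, 0.04, 0.0273]
tcp_rot: [-2.098, -2.318, -0.011]
wrist_force: [-2.9, 9.8, 1.7]
width: -0.001
```

play_rows(slide=[[-0.1,0,0],[-0.2,0,0],[-0.25,0,0]], delta_rot=[[0,0,0],[0,0,0],[0,0,0]])

```text
time: 11.6
tool_pos: [0.4602, 0.0389, 0.0274]
tcp_rot: [-2.098, -2.315, -0.013]
wrist_force: [-3.7, 10.2, 2.6]
width: -0.003
```

play_rows(slide=[[-0.1,0,0],[-0.2,0,0],[-0.25,0,0]], delta_rot=[[0,0,0],[0,0,0],[0,0,0]])

```text
time: 11.85
tool_pos: [0.4601, 0.0373, 0.0273]
tcp_rot: [-2.097, -2.313, -0.014]
wrist_force: [-2.8, 7.4, 2.1]
width: -0.002
```

play_rows(slide=[[-0.1,0,0],[-0.2,0,0],[-0.22,0,0]], delta_rot=[[0,0,0],[0,0,0],[0,0,0]])

```text
time: 12.1
tool_pos: [0.4601, 0.0362, 0.0274]
tcp_rot: [-2.097, -2.311, -0.016]
wrist_force: [-2.5, 8.5, 2.6]
width: 0.0
```

play_rows(slide=[[-0.1,0,0],[-0.2,0,0],[-0.22,0,0]], delta_rot=[[0,0,0],[0,0,0],[0,0,0]])

```text
time: 12.35
tool_pos: [0.4601, 0.0352, 0.0274]
tcp_rot: [-2.097, -2.308, -0.018]
wrist_force: [-1.8, 8.1, 2.6]
width: 0.002
```

play_rows(slide=[[-0.1,0,0],[-0.2,0,0],[-0.22,0,0]], delta_rot=[[0,0,0],[0,0,0],[0,0,0]])

```text
time: 12.6
tool_pos: [0.4601, 0.0343, 0.0274]
tcp_rot: [-2.097, -2.306, -0.02]
wrist_force: [-2.1, 9.3, 2.1]
width: 0.002
```

play_rows(slide=[[-0.1,0,0],[-0.2,0,0],[-0.22,0,0]], delta_rot=[[0,0,0],[0,0,0],[0,0,0]])

```text
time: 12.85
tool_pos: [0.4601, 0.033, 0.0275]
tcp_rot: [-2.096, -2.305, -0.022]
wrist_force: [-1.9, 5.2, -0.4]
width: 0.001
```

play_rows(slide=[[-0.1,0,0],[-0.18,0,0],[-0.18,0,0]], delta_rot=[[0,0,0],[0,0,0],[0,0,0]])

```text
time: 13.1
tool_pos: [0.4601, 0.032, 0.0275]
tcp_rot: [-2.096, -2.303, -0.024]
wrist_force: [-1.8, 6.5, 1.5]
width: 0.002
```

```bash
python3 - <<'E'
from h import *
s=read_state();print(s['tool_pos'],s['wrist_force'],s['torque'],s['time'],R.from_rotvec(s['tcp_rot']).as_matrix().round(3))
p=read_camera('scene');a=p['image'][140:260,220:340];cv2.imwrite('pics/s10z.png',cv2.cvtColor(cv2.resize(a,None,fx=5,fy=5,interpolation=cv2.INTER_CUBIC),cv2.COLOR_RGB2BGR))
for st,c in blobs(p)['blue']: print(st,c,atz(p,c,.07))
E
```

```text
[0.46010269 0.03203832 0.02746138] [-1.78038058  6.51159321  1.52929849] [1.08588147 0.36914188 0.00963528] 13.1 [[-0.094  0.996 -0.01 ]
 [ 0.995  0.094  0.03 ]
 [ 0.031 -0.008 -1.   ]]
[ 398  171   50   39 1140] [422.16140351 189.65175439] [0.56507917 0.36025925 0.07      ]
[273 180  12   8  53] [278.50943396 183.39622642] [0.4640532  0.00575926 0.07      ]
```

View pics/s10z.png

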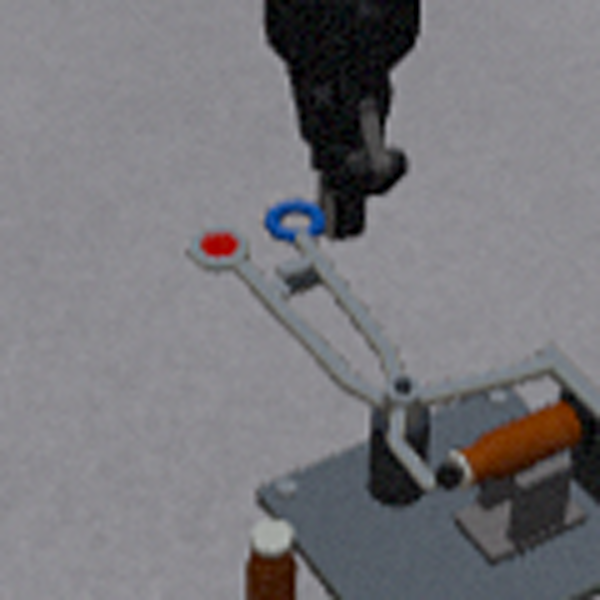

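play_rows(slide=[[-0.1,0,0],[-0.18,0,0],[-0.18,0,0]], delta_rot=[[0,0,0],[0,0,0],[0,0,0]])

```text
time: 13.4
tool_pos: [0.4601, 0.0313, 0.0275]
tcp_rot: [-2.096, -2.301, -0.025]
wrist_force: [-2.4, 8.3, 2.1]
width: -0.0
```

play_rows(slide=[[-0.1,0,0],[-0.18,0,0],[-0.2,0,0]], delta_rot=[[0,0,0],[0,0,0],[0,0,0]])

```text
time: 13.65
tool_pos: [0.4601, 0.0305, 0.0275]
tcp_rot: [-2.095, -2.298, -0.028]
wrist_force: [-2.4, 9.0, 2.0]
width: -0.003
```

play_rows(slide=[[-0.1,0,0],[-0.2,0,0],[-0.22,0,0]], delta_rot=[[0,0,0],[0,0,0],[0,0,0]])

```text
time: 13.9
tool_pos: [0.4602, 0.0297, 0.0276]
tcp_rot: [-2.095, -2.296, -0.03]
wrist_force: [-2.3, 10.3, 1.9]
width: 0.003
```

play_rows(slide=[[-0.1,0,0],[-0.2,0,0],[-0.25,0,0]], delta_rot=[[0,0,0],[0,0,0],[0,0,0]])

```text
time: 14.15
tool_pos: [0.4602, 0.029, 0.0276]
tcp_rot: [-2.095, -2.293, -0.034]
wrist_force: [-2.5, 11.4, 1.9]
width: -0.002
```

play_rows(slide=[[-0.1,0,0],[-0.2,0,0],[-0.26,0,0]], delta_rot=[[0,0,0],[0,0,0],[0,0,0]])

```text
time: 14.4
tool_pos: [0.4603, 0.0281, 0.0276]
tcp_rot: [-2.094, -2.29, -0.037]
wrist_force: [-1.5, 8.4, 1.2]
width: -0.003
```

```bash
python3 - <<'E'
from h import *
s=read_state();print(s['tool_pos'],s['wrist_force'],s['torque'],s['time'],R.from_rotvec(s['tcp_rot']).as_matrix().round(3))
p=read_camera('scene');a=p['image'][170:255,255:355];cv2.imwrite('pics/s11z.png',cv2.cvtColor(cv2.resize(a,None,fx=7,fy=7,interpolation=cv2.INTER_CUBIC),cv2.COLOR_RGB2BGR))
for st,c in blobs(p)['blue']: print(st,c,atz(p,c,.07))
print(blobs(p)['red'][1])
p=read_camera('wrist');save(p,'w11.png')
print(read_state()['wrist_force'])
E
```

```text
[0.46025124 0.02811101 0.02764728] [-1.47364157  8.42050129  1.24870152] [1.37066963 0.24873163 0.00412884] 14.4 [[-0.089  0.996 -0.012]
 [ 0.995  0.089  0.043]
 [ 0.044 -0.008 -0.999]]
[ 398  171   50   39 1137] [422.16182938 189.64643799] [0.5650602 0.3602703 0.07     ]
[272 181  12   8  52] [276.88461538 184.05769231] [0.46578494 0.00104227 0.07      ]
(array([261, 187,   6,   4,  22], dtype=int32), array([263.27272727, 188.5       ]))
[-2.17776656  8.47887081  2.22091552]
```

View pics/s11z.png

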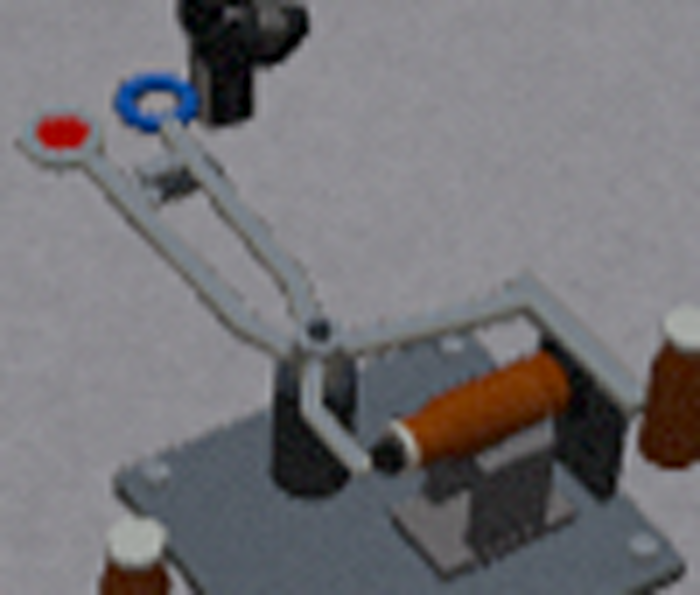

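View pics/w11.png

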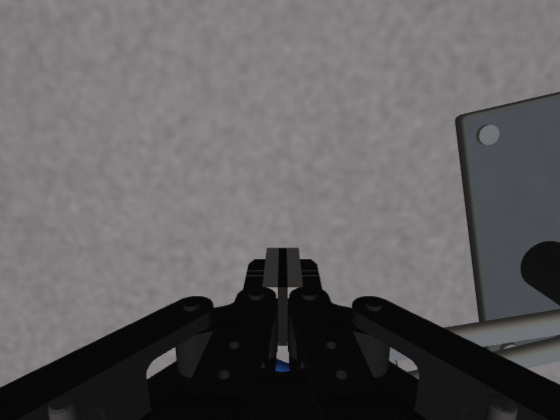

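play_rows(slide=[[-0.1,0,0],[-0.18,0,0],[-0.2,0,0]], delta_rot=[[0,0,0],[0,0,0],[0,0,0]])

```text
time: 14.75
tool_pos: [0.4603, 0.0272, 0.0276]
tcp_rot: [-2.094, -2.288, -0.039]
wrist_force: [-2.4, 9.5, 2.5]
width: -0.001
```

play_rows(slide=[[-0.1,0,0],[-0.2,0,0],[-0.22,0,0]], delta_rot=[[0,0,0],[0,0,0],[0,0,0]])

```text
time: 15.0
tool_pos: [0.4604, 0.0265, 0.0277]
tcp_rot: [-2.094, -2.285, -0.042]
wrist_force: [-2.1, 10.8, 2.1]
width: 0.001
```

play_rows(slide=[[-0.1,0,0],[-0.2,0,0],[-0.25,0,0]], delta_rot=[[0,0,0],[0,0,0],[0,0,0]])

```text
time: 15.25
tool_pos: [0.4604, 0.0257, 0.0277]
tcp_rot: [-2.093, -2.282, -0.045]
wrist_force: [-2.1, 10.8, 2.3]
width: -0.001
```

play_rows(slide=[[-0.1,0,0],[-0.2,0,0],[-0.26,0,0]], delta_rot=[[0,0,0],[0,0,0],[0,0,0]])

```text
time: 15.5
tool_pos: [0.4604, 0.0253, 0.0277]
tcp_rot: [-2.093, -2.278, -0.049]
wrist_force: [-2.2, 14.4, 3.5]
width: 0.001
```

```bash
python3 - <<'E'
from h import *
s=read_state();print(s['tool_pos'],s['wrist_force'],s['torque'],s['time'],R.from_rotvec(s['tcp_rot']).as_matrix().round(3))
p=read_camera('scene');a=p['image'][170:255,255:355];cv2.imwrite('pics/s12z.png',cv2.cvtColor(cv2.resize(a,None,fx=7,fy=7,interpolation=cv2.INTER_CUBIC),cv2.COLOR_RGB2BGR))
for st,c in blobs(p)['blue'][1:]: print(st,c,atz(p,c,.07))
print(read_state()['wrist_force'])
E
```

```text
[0.46044044 0.02528071 0.0277233 ] [-2.16806123 14.3761048   3.5437351 ] [2.22035001 0.29985763 0.07976456] 15.5 [[-0.084  0.996 -0.014]
 [ 0.995  0.085  0.055]
 [ 0.056 -0.009 -0.998]]
[270 181  13   8  52] [275.84615385 184.07692308] [ 0.46529914 -0.00161162  0.07      ]
[-2.14625574 12.3550709   2.69747013]
```

View pics/s12z.png

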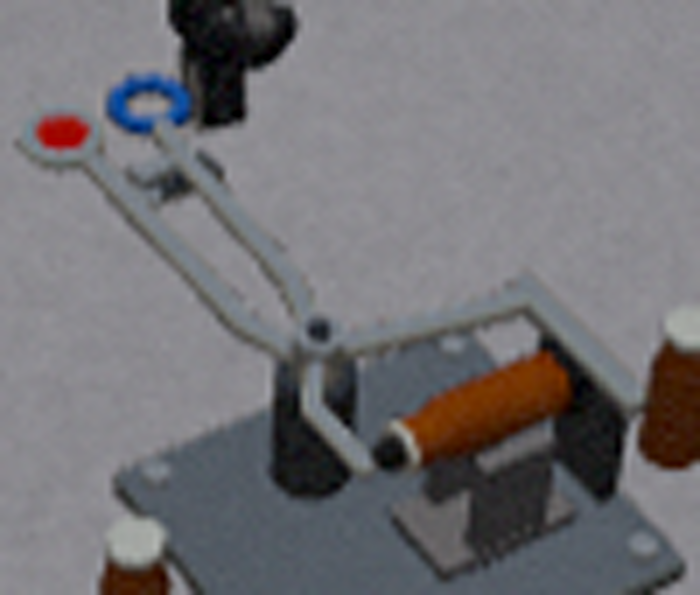

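play_rows(slide=[[-0.2,0,0],[-0.2,0,0]], delta_rot=[[0,0,0],[0,0,0]])

```text
time: 15.72
tool_pos: [0.4604, 0.0255, 0.0278]
tcp_rot: [-2.092, -2.274, -0.053]
wrist_force: [-1.5, 12.5, 2.1]
width: -0.0
```

```bash
python3 - <<'E'
from h import *
for i in range(4):
    s=read_state();print(s['tool_pos'],s['wrist_force'],s['time'])
    p=read_camera('scene')
    for st,c in blobs(p)['blue'][1:]: print(st,c,atz(p,c,.07))
save(p,'sc13.png')
E
```

```text
[0.46044139 0.02554856 0.02781128] [-1.52141255 12.48770352  2.13027844] 15.7167
[270 181  12   8  50] [275.66 184.06] [ 0.46513175 -0.00206958  0.07      ]
[0.46044115 0.02554317 0.02781252] [-1.27095371 12.54338174  3.28355497] 15.7667
[270 181  12   8  50] [275.84 184.08] [ 0.46530795 -0.00162993  0.07      ]
[0.46039951 0.02555964 0.02779581] [-2.44870829 13.50881888  1.79570519] 15.8167
[270 181  12   8  50] [275.84 184.08] [ 0.46530795 -0.00162993  0.07      ]
[0.4604469  0.02553894 0.02781428] [-1.56986415 12.94021588  1.92547287] 15.8667
[270 181  13   8  51] [275.96078431 184.07843137] [ 0.46536708 -0.00132186  0.07      ]
```

play_rows(slide=[[0.2,0,0],[0.5,0,0],[1,0,0],[2,0,0],[3,0,0],[3,0,0]], delta_rot=[[0,0,0],[0,0,0],[0,0,0],[0,0,0],[0,0,0],[0,0,0]])

```text
time: 16.42
tool_pos: [0.4581, 0.0567, 0.0298]
tcp_rot: [-2.091, -2.276, -0.054]
wrist_force: [0.1, 0.3, 0.4]
width: 0.003
```

```bash
python3 - <<'E'
from h import *
s=read_state();print(s['tool_pos'],s['wrist_force'],s['time'])
p=read_camera('scene');save(p,'sc14.png')
for st,c in blobs(p)['blue'][1:]: print(st,c,atz(p,c,.07))
a=np.radians(95.7)
# view pose: camera over the stopper
print(c2w(.05,-.02))
M=R.from_rotvec(s['tcp_rot']).as_matrix();print(goto([s['tool_pos'][0],s['tool_pos'][1],.16],Rd(a)))
E
```

```text
[0.45807812 0.0566567  0.02984731] [0.10013542 0.30937598 0.38664614] 16.4167
[272 180  12   9  52] [277.34615385 183.82692308] [0.46512453 0.00241822 0.07      ]
[0.65777277 0.02108644]
(array([  0.838,  -0.111, -12.993]), array([-0.00828574, -0.06031665, -0.01442947]))
```

play_rows(slide=[[0.8,0,-3],[0.8,0,-7],[0.8,0,-11],[0.8,0,-13],[0.8,0,-13],[0.8,0,-13]], delta_rot=[[0,-0.02,0],[0,-0.04,-0.014],[-0.008,-0.06,-0.014],[-0.008,-0.06,-0.014],[-0.008,-0.06,-0.014],[-0.008,-0.06,-0.014]])

```text
time: 16.97
tool_pos: [0.4607, 0.0564, 0.1619]
tcp_rot: [2.106, 2.327, 0.004]
wrist_force: [0.2, -0.0, -1.0]
width: -0.0
```

```bash
python3 - <<'E'
from h import *
s=read_state();print(s['tool_pos'],s['wrist_force'],s['time'])
a=np.radians(95.7)
print(goto([.66,-.015,.16],Rd(a)),goto([.66,-.015,.12],Rd(a)))
E
```

```text
[0.46069944 0.05641648 0.1618779 ] [ 0.17004839 -0.01934932 -0.98340415] 16.9667
(array([-9.085, 19.122,  0.265]), array([ 3.98005290e-03,  1.26029464e-04, -3.25335886e-05])) (array([-9.085, 19.106,  4.265]), array([ 3.98005290e-03,  1.26029464e-04, -3.25335886e-05]))
```

play_rows(slide=[[-2,4,0],[-4,8,0],[-6,12,0],[-8,16,0],[-9,19,0],[-9,19,2],[-9,19,4],[-9,19,4],[-9,19,4]], delta_rot=[[0,0,0],[0,0,0],[0,0,0],[0,0,0],[0,0,0],[0,0,0],[0,0,0],[0,0,0],[0,0,0]])

```text
time: 17.72
tool_pos: [0.6557, -0.0143, 0.1183]
tcp_rot: [-2.106, -2.326, 0.004]
wrist_force: [0.4, -0.0, 0.2]
width: -0.004
```

```bash
python3 - <<'E'
from h import *
s=read_state();print(s['tool_pos'],s['wrist_force'],s['time'])
p=read_camera('wrist');save(p,'w15.png')
np.savez('w15.npz',im=p['image'],d=p['depth'],W=W(p,s),f=210/np.tan(np.radians(p['fovy'])/2),c=[p['cx'],p['cy']])
E
```

```text
[ 0.65571503 -0.01434423  0.11832597] [ 0.37941003 -0.04338098  0.18593042] 17.7167
```

View pics/w15.png

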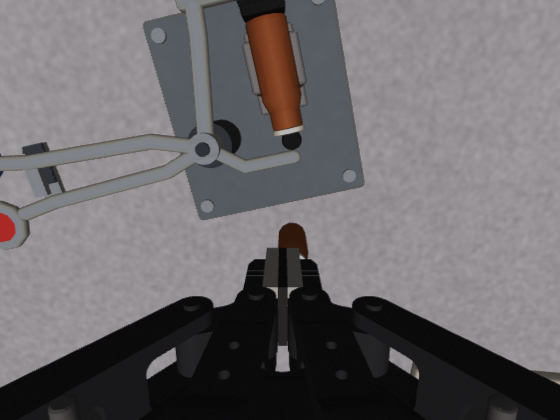

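```bash
python3 - <<'E'
import cv2
a=cv2.imread('pics/w15.png')[0:170,220:340];cv2.imwrite('pics/w15z.png',cv2.resize(a[85:165,30:110],None,fx=7,fy=7,interpolation=cv2.INTER_CUBIC))
E
```

```text
(no output)
```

View pics/w15z.png

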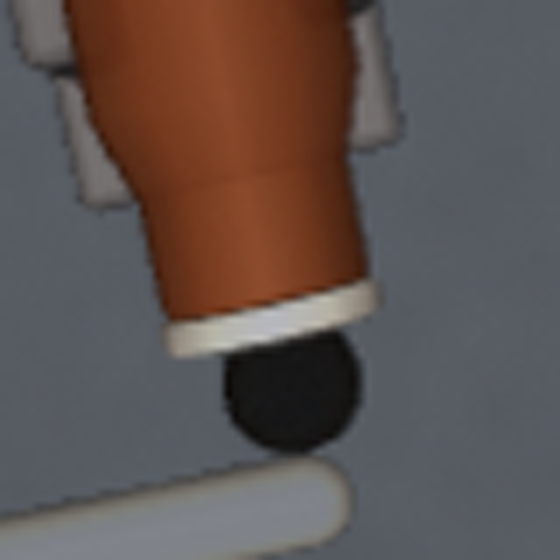

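```bash
python3 - <<'E'
import cv2,numpy as np
a=cv2.imread('pics/wrist2.png')[255:315,460:520];b=cv2.imread('pics/w15.png')[210:262,265:325]
cv2.imwrite('pics/w2z.png',np.hstack([cv2.resize(a,(400,400),interpolation=cv2.INTER_CUBIC)]))
d=np.load('w15.npz');im=d['im'];dp=d['d']
def P(u,v):
    z=dp[int(round(v)),int(round(u))];return (d['W'][:3,:3]@np.array([(u-d['c'][0])/d['f']*z,-(v-d['c'][1])/d['f']*z,-z])+d['W'][:3,3])
# along vial axis, zoom pts -> image
for zx,zy in [(262,312),(272,350),(290,390),(250,180)]:
    u,v=250+zx/7,85+zy/7;print(u,v,P(u,v).round(4))
E
```

```text
287.42857142857144 129.57142857142856 [0.6524 0.0399 0.0793]
288.85714285714283 135.0 [0.6536 0.0366 0.0741]
291.42857142857144 140.71428571428572 [0.6555 0.0336 0.075 ]
285.7142857142857 110.71428571428572 [0.6504 0.0501 0.0799]
```

View pics/w2z.png

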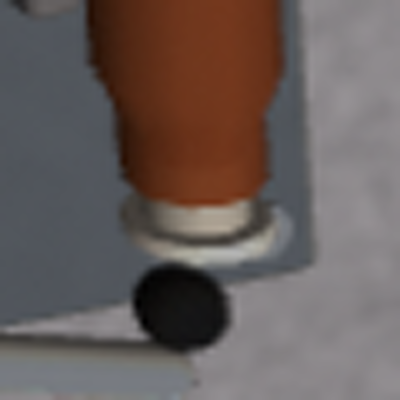

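```bash
python3 - <<'E'
from h import *
s=read_state()
a=np.radians(95.7)
print(goto([.4785,-.0395,.12],Rd(a)),goto([.4785,-.0395,.06],Rd(a)))
p=read_camera('scene')
for st,c in blobs(p)['blue'][1:]: print(st,c,atz(p,c,.07))
E
```

```text
(array([ -0.738, -18.018,   0.055]), array([-0.00028332, -0.00049025, -0.00010242])) (array([ -0.741, -18.016,   6.055]), array([-0.00028332, -0.00049025, -0.00010242]))
[272 180   8   9  35] [275.28571429 183.71428571] [ 0.46356456 -0.00271967  0.07      ]
```

play_rows(slide=[[-0.2,-4,0],[-0.4,-8,0],[-0.6,-12,0],[-0.7,-16,0],[-0.7,-18,0],[-0.7,-18,2],[-0.7,-18,4],[-0.7,-18,5.5],[-0.7,-18,6],[-0.7,-18,6]], delta_rot=[[0,0,0],[0,0,0],[0,0,0],[0,0,0],[0,0,0],[0,0,0],[0,0,0],[0,0,0],[0,0,0],[0,0,0]])

```text
time: 18.65
tool_pos: [0.479, -0.0388, 0.0616]
tcp_rot: [2.107, 2.329, 0.002]
wrist_force: [-0.4, -0.4, -0.2]
width: -0.0
```

```bash
python3 - <<'E'
from h import *
s=read_state();print(s['tool_pos'],s['wrist_force'],s['time'],goto([.4785,-.0395,.06],Rd(np.radians(95.7))))
p=read_camera('scene');a=p['image'][130:230,210:330];cv2.imwrite('pics/s16z.png',cv2.cvtColor(cv2.resize(a,None,fx=6,fy=6,interpolation=cv2.INTER_CUBIC),cv2.COLOR_RGB2BGR))
p=read_camera('wrist');save(p,'w16.png')
E
```

```text
[ 0.4790441  -0.03881009  0.06158441] [-0.37587319 -0.37210121 -0.21279847] 18.65 (array([-0.063, -0.061,  0.158]), array([ 0.00191823, -0.00020832,  0.00031363]))
```

View pics/s16z.png

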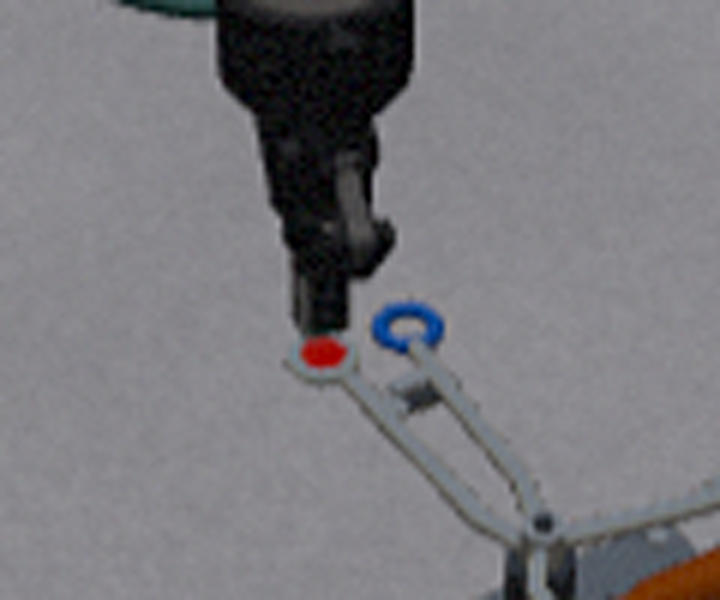

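View pics/w16.png

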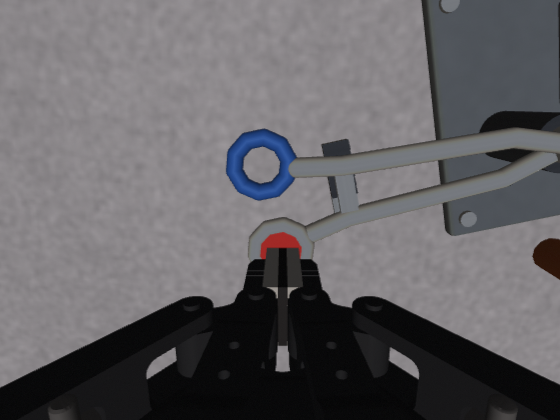

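play_rows(slide=[[-0.03,-0.05,0.4],[-0.05,-0.05,0.7],[-0.05,-0.05,0.9],[-0.05,-0.05,1.1],[-0.05,-0.05,1.2],[-0.05,-0.05,1.2]], delta_rot=[[0,0,0],[0,0,0],[0,0,0],[0,0,0],[0,0,0],[0,0,0]])

```text
time: 19.25
tool_pos: [0.4801, -0.0396, 0.0507]
tcp_rot: [2.106, 2.327, 0.004]
wrist_force: [-0.9, -0.5, 0.0]
width: 0.0
```

play_rows(slide=[[0,0,0.1],[0,0,0.2],[0,0,0.2]], delta_rot=[[0,0,0],[0,0,0],[0,0,0]])

```text
time: 19.5
tool_pos: [0.48, -0.0395, 0.0484]
tcp_rot: [2.106, 2.328, 0.004]
wrist_force: [-0.3, -0.0, -0.3]
width: -0.001
```

play_rows(slide=[[0,0,0.1],[0,0,0.2],[0,0,0.3],[0,0,0.3]], delta_rot=[[0,0,0],[0,0,0],[0,0,0],[0,0,0]])

```text
time: 19.83
tool_pos: [0.4806, -0.0396, 0.0458]
tcp_rot: [2.106, 2.327, 0.005]
wrist_force: [0.4, -0.5, 2.7]
width: -0.002
```

play_rows(slide=[[0,0,0.1],[0,0,0.15],[0,0,0.15]], delta_rot=[[0,0,0],[0,0,0],[0,0,0]])

```text
time: 20.08
tool_pos: [0.4809, -0.0397, 0.0445]
tcp_rot: [2.105, 2.326, 0.005]
wrist_force: [0.0, -0.1, 4.7]
width: 0.0
```

play_rows(slide=[[0,0,0.1],[0,0,0.15],[0,0,0.15]], delta_rot=[[0,0,0],[0,0,0],[0,0,0]])

```text
time: 20.33
tool_pos: [0.481, -0.0397, 0.0433]
tcp_rot: [2.105, 2.326, 0.005]
wrist_force: [-1.9, 0.9, 6.1]
width: 0.002
```

```bash
python3 - <<'E'
from h import *
s=read_state();print(s['tool_pos'],s['wrist_force'],s['time'])
p=read_camera('wrist');save(p,'w17.png')
for st,c in blobs(p)['blue']: print(st,c,atz(p,c,.073,s))
E
```

```text
[ 0.481002   -0.03972081  0.04330907] [-1.91624756  0.87229106  6.1497987 ] 20.3333
[ 218   23   88   91 4235] [260.08051948  67.07225502] [0.46406517 0.03999854 0.073     ]
```

play_rows(slide=[[0,0,-0.2],[0,0,-0.5],[0,0,-1],[0,0,-2],[0,0,-4],[0,0,-7],[0,0,-10],[0,0,-10]], delta_rot=[[0,0,0],[0,0,0],[0,0,0],[0,0,0],[0,0,0],[0,0,0],[0,0,0],[0,0,0]])

```text
time: 21.05
tool_pos: [0.485, -0.0403, 0.1504]
tcp_rot: [2.099, 2.32, 0.015]
wrist_force: [0.7, -0.2, 1.0]
width: 0.003
```

```bash
python3 - <<'E'
from h import *
s=read_state();print(s['tool_pos'],s['wrist_force'],s['time'],goto([.656,-.0143,.12]))
E
```

```text
[ 0.48498146 -0.04027216  0.15036685] [ 0.70645001 -0.15749495  1.03389718] 21.05 (array([ 0.889, 17.224,  3.313]), None)
```

Check the stopper closely again.

play_rows(slide=[[0.2,4,0],[0.4,8,0],[0.6,12,0],[0.8,15,0],[0.9,17.2,0],[0.9,17.2,1.5],[0.9,17.2,3],[0.9,17.2,3]], delta_rot=[[0,0,0],[0,0,0],[0,0,0],[0,0,0],[0,0,0],[0,0,0],[0,0,0],[0,0,0]])

```text
time: 21.72
tool_pos: [0.6534, -0.0139, 0.1193]
tcp_rot: [2.102, 2.324, 0.009]
wrist_force: [-1.6, -0.1, -0.9]
width: -0.002
```

```bash
python3 - <<'E'
from h import *
s=read_state();print(s['tool_pos'],s['wrist_force'],s['time'])
p=read_camera('wrist');save(p,'w18.png')
a=p['image'][80:180,230:350];cv2.imwrite('pics/w18z.png',cv2.cvtColor(cv2.resize(a,None,fx=6,fy=6,interpolation=cv2.INTER_CUBIC),cv2.COLOR_RGB2BGR))
p=read_camera('scene');save(p,'s18.png')
for k,v in blobs(p).items(): print(k,[(c.round(1),atz(p,c,.07).round(4)) for st,c in v])
E
```

```text
[ 0.65340357 -0.01390409  0.11925692] [-1.56746132 -0.14695507 -0.93975997] 21.7167
red [(array([396.5, 160.1]), array([0.4336, 0.3506, 0.07  ])), (array([263.3, 188.5]), array([ 0.4758, -0.0369,  0.07  ]))]
blue [(array([422.2, 189.6]), array([0.565 , 0.3605, 0.07  ]))]
```

View pics/w18z.png

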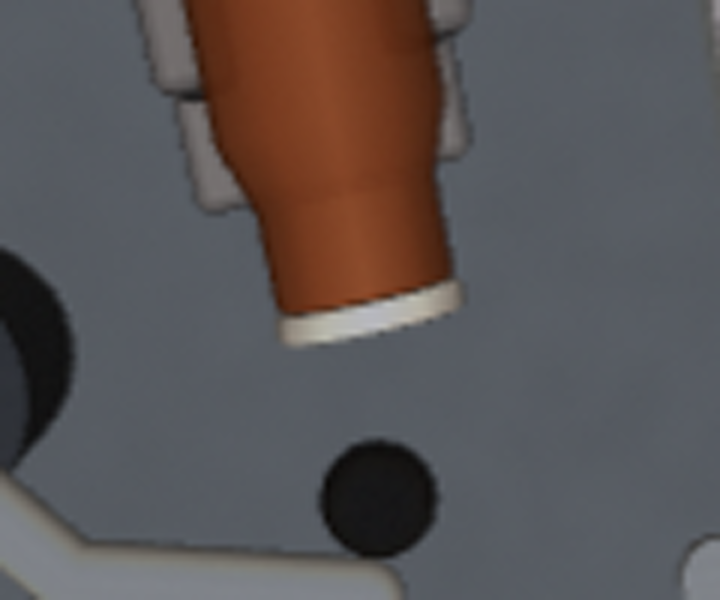

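View pics/s18.png

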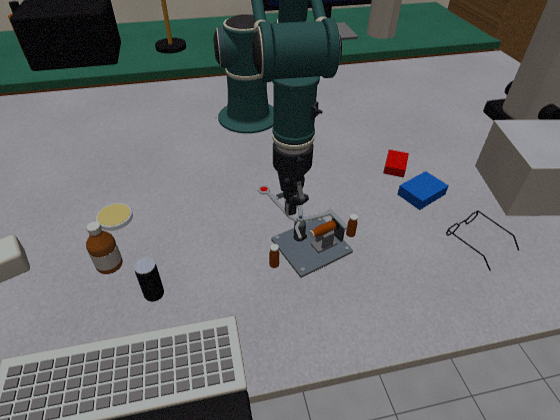

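play_rows(slide=[[0,0,-3],[0,0,-6],[0,0,-9],[0,0,-10],[0,0,-10],[0,0,-10]], delta_rot=[[0,0,0],[0,0,0],[0,0,0],[0,0,0],[0,0,0],[0,0,0]])

```text
time: 22.32
tool_pos: [0.6536, -0.0141, 0.2234]
tcp_rot: [2.099, 2.32, 0.015]
wrist_force: [0.2, -0.1, -1.2]
width: 0.001
```

```bash
python3 - <<'E'
from h import *
s=read_state();print(s['tool_pos'],s['wrist_force'],s['time'])
p=read_camera('wrist')
for st,c in blobs(p)['blue']: print(st,atz(p,c,.073,s))
print(finish_job())
E
```

```text
[ 0.65357691 -0.01410791  0.223443  ] [ 0.23614845 -0.11914211 -1.17770085] 22.3167
[ 46  80  38  38 768] [0.46520739 0.03994995 0.073     ]
the job is handed in; nothing more can be done
None
```

The stopper is fully home and the clamp is sprung fully open. I handed the job in at 22.3 s.

- **Squeeze:** I pushed the blue ring shut until the force held steady at about 12.9 N, with one reading of 14.4 N. That is below the roughly 19 N at which the vial cracks.
- **Ratchet hold:** After I let go, the ratchet held the handle by itself at the last tooth, about 0.28 rad. A close wrist picture then showed the stopper flange flush on the glass and no plug visible.
- **Release:** I pressed the red pad down with about 6 N over roughly 4 mm, and the teeth let go.
- **Last checks:** The ring is back at its starting position (y = 0.040 m). The flange is still flush and the jaw is well clear of it. The other things on the bench look unmoved in the scene picture.

**What disagreed with the description:**
- **Fingertips:** They ended about 3 cm behind the TCP, not 8 mm ahead of it. My first approach passed above the ring, so I corrected the height from the pictures.
- **Handle angle:** The handle went to about 0.30 rad, its stop, which is past the stated home range of 0.15 to 0.25. The stop may have carried part of the final force. I judged the stopper home because the force before the stop already exceeded what moving it takes, and because the close pictures showed it flush.

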